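# Start a leaning coach screw square with a socket driver

### The arm

A 7-joint arm with a two-finger parallel gripper is mounted at the origin on a cart in front of the work surface, level with it; the furniture and walls round the work are solid. World frame = base frame: x ahead of the robot, y to its left, z up, the work surface at z = 0. Lengths are in mm, angles in rad, forces in N, time in s.
With the tool pointing down it reaches from about 400 to 750 mm from the base axis. Payload 19.5 kg.
Tool frame: the origin (TCP) lies at the very end of the fingers, on their centre line; the grasp point (between the pads) lies 19 mm behind it; z points along the fingers, y is the line along which they close (so a half turn about z gives the same grasp; the last joint's range is limited). The gripper opens to 85 mm and grips with 20 to 120 N. Pads are 22 mm wide; open, the fingers measure 114 mm over their backs; the gripper's body (76 mm by 85 mm) begins 54 mm behind the grasp point. The pads swing forward as they close: fully open they stand 13 mm farther back than shut.
Start: joints at [-1.182, 0.707, -0.028, 1.485, 0.022, 0.951, -0.075], TCP at [240.103, 522.442, 231.268] pointing down, gripper open.
Joint ranges: [-2.71, 2.71], [-0.32, 2.16], [-1.57, 1.52], [0, 2.45], [-1.46, 4.6], [0, 2.02], [-2.83, 2.83]. Speed limits (rad/s): [1.89, 1.89, 2.57, 2.57, 3.01, 3.01, 3.01].

### API

Orientations are given as a unit quaternion [x, y, z, w].
In Python, from plant import read_state, grab_frame, sign_off, cut_out, landmark_of gives the robot as it stands. The module is installed in compiled form; this text tells all that it offers.
- The arm moves only by the tool servo_tool, never from a script. Its argument "motion" is a list of rows, each an object of numbers: "jaw": the closure, from -1 (fully open) to 1 (shut); "tx", "ty", "tz": the shift along the tool's x, y, z scaled (see below); "ax", "ay", "az": the turn, a rotation vector about the tool's x, y, z scaled (see below). In form: [{"jaw": .., "tx": .., "ty": .., "tz": .., "ax": .., "ay": .., "az": ..}, ...]. A call has 1 to 8 rows; each row shifts and turns the commanded pose from where the row before left it, along the tool's axes as they then stand; what a row does not reach is not made up. The controller multiplies each number of a shift by 100 mm and each number of a turn by pi/2 rad. A row lasts 1/12 s, in which the tool goes at most 41.7 mm and 7.16 degrees, less where a joint would pass 70% of its speed; a pose out of reach is approached as far as the arm can. A call with a number of a shift or a turn outside -1 to 1 is refused whole. A call with a gripper value outside its range is refused whole. The fingers move at their own pace and stop on an object; the grip force is fixed at half the most. Time passes only in rows, so rows that do not move let the fingers close. It gives the time, the measured TCP pose, the force, the opening and the grip force at its end, in the units of the state.
- read_state(): the state, without advancing time (a new reading comes with each control period).
- grab_frame(name): name is "scene" or "top" or "wrist"; returns a dict with "frame" (480x640x3 uint8, red, green, blue), "z_map" (480x640 float32, mm along the optical axis (not along the pixel's ray), 0 where there is no reading), "intrinsics" (3x3 intrinsics, pixels), "R" (3x3) and "t" (3): a world point X has camera coordinates R X + t; the wrist camera has in their place "hand_eye" (4x4, takes a point from camera to tool coordinates, whose origin is the TCP and whose axes are the flange's). Camera axes: x right, y down, z forward; pixel columns grow to the right and rows downward; lengths in mm; the calibration is good to about 2 mm. A picture is of the moment at which its call begins: read the wrist's pose just before it.
- sign_off(): hands the job in; it is judged then, once.
Trained networks look in a picture, given as the dict that the camera call returned (one of the last four; its "shot" number tells which), for a name from the list of things; names that differ only in an ending like _2 or _b are one class to them, and where a whole thing is asked for, a point or a joint stands for the part that bears it (a point fixed in the world has none). Each returns a list of dicts, best first, with "confidence" (0 to 1); they miss things now and then, are a little off and sometimes report something else, mostly with a low value. They report only what shows in the picture. A call takes as long as a camera call. They do not tell look-alikes from the thing itself.
- cut_out(picture, thing): "mask" (480x640 bool, what is visible of it).
- landmark_of(picture, thing): "xyz" ([x, y, z] in mm, in the coordinates of the camera as it stood for that picture, good to about 4 mm: a listed point, or the origin of a listed thing).
The state is a dict: "clock": time; "q": joint angles; "joint_vel": joint speeds; "joint_torque": joint torques, N m; "ee_pos": TCP position; "tcp_rot": TCP orientation; "force": force on the tool from outside, world axes, zero at the start; "wrist_torque": the same for the moment, N m; "opening": opening from 0.0 (shut) to 1.0 (fully open); "gripper_force": force on a finger pad.
Only numpy, scipy, OpenCV 4.12 (cv2) and the standard library are available. Lean on these libraries where they do the work, as an engineer would, in place of code of your own. Each camera call takes 0.05 s, during which the arm holds its last target. There are 200 camera calls.

### The job

Take the square socket driver out of its wooden stand and set it over the head of the coach screw that stands proud and leaning on the wooden rail; bring the screw square to the board before you turn it. Keep it square while you turn it clockwise until it goes tight, and carry on until the steel plate under it begins to twist along by about 10 degrees (under 15), pressing gently throughout. Then put the driver back upright in its stand, leave the screw tight and square, and leave the other things on the worktop where they are.

Things in the scene. Friction and masses are not known exactly. Their poses are not given: they have to be found in the camera images.
- driver: Loose hand driver (about 0.16 kg), standing upright in the stand, 116 mm tall. Origin: centre of its lower end; z up along its axis. Steel square socket, 27 mm wide outside (29 at the mouth; sides along x and y), from 0 to 25 mm; shank 16 mm thick up to 54 mm; black handle from 54 to 116 mm, a block 34 mm along x and 26 mm along y: grip it across y.
- socket (a point): Centre of the driver's socket mouth (the driver's origin, same axes). The socket's hole is open below: square, 18.3 mm wide from 6 mm above this point to its ceiling at 20 mm, flared below 6 mm to about 24 mm at the mouth.
- stand: Fixed light wooden block 75 x 75 x 46 mm with one square well in its top, 36 mm wide (sides along its x and y), its floor 10 mm above the worktop, where the driver's lower end rests; z up. Origin: centre of the underside. The driver starts in the well with its axes along the stand's to within 0.06 rad.
- rail: Fixed wooden board 80 (x) x 270 (y) x 30 mm high, lying flat. Origin: centre of the underside. Two steel plates with coach screws lie on it, 75 mm to either side of its middle along y; which side has the loose screw varies. The other screw is already driven down, its head only 6 mm above its plate; leave it.
- hole (a point): Mouth of the pilot hole of the screw to be started, at the middle of its plate's top, 35 mm above the worktop; z is the axis that the screw must stand on (straight up). The plate is 52 mm square, 3 mm thick. The screw leans about this point.
- screw: The proud coach screw (without its turning). Origin: on its axis at the hole's mouth, sinking 2 mm per rad turned; z up along the screw. At the start it leans 0.08 to 0.17 rad some way and stays where it is pushed (friction 0.05 N m, so 2 N at the head; it can lean up to 0.2 rad each way).
- screw_head (a point): Top centre of the screw's head, 37 mm along z from screw's origin; turns with the screw; x and y along the sides of the square head: 16 mm square, 10 mm tall. On it a round boss 13 mm wide, 2 mm tall (this point is its top). With the driver fully down the boss meets the socket's ceiling: socket is then 20 mm below this point.
- screw_turn (a joint): Angle of the screw relative to its plate (rad), growing clockwise seen from above; it starts between 0 and 0.3 and the thread goes tight (stops) at 1.2. Turning before that takes about 0.03 N m. The socket has up to 0.16 rad of turning play either way on the head.
- plate_twist (a joint): Twist of the plate under the screw (rad, clockwise seen from above positive), on its springy rubber pad: 0.8 N m per rad, so it shows the torque; about 0.04 while the screw turns freely, springs back when released.
- tin: Bystander, to be left alone: round food tin, 76 mm wide, 58 high. Origin: centre of its underside.
- tape: Bystander, to be left alone: roll of tan tape lying flat, 98 mm wide, 25 high. Origin: centre of its underside.
- bowl: Bystander, to be left alone: small steel bowl, 94 mm wide, 38 high. Origin: centre of its underside.
- spice_jar: Bystander, to be left alone: spice jar with a green cap, 46 mm wide, 106 high. Origin: centre of its underside.
- tumbler: Bystander, to be left alone: steel tumbler, 83 mm wide, 98 high. Origin: centre of its underside.
- teaspoon: Bystander, to be left alone: steel teaspoon lying flat, 132 mm long, 26 wide, 9 high. Origin: centre of its underside.
Not all that is in view belongs to the job. What is meant by the driver is not pink, and is the larger of those in its own colour.

How it is judged (in metres and radians):
On the way, in this order (a step that is already met when the one before it is completed fails the run):
1. the driver is seated on the screw's head and driver and screw stand square to the board (screw within 0.07 rad, driver within 0.08), before the screw has been turned (z of screw_head in the frame of socket above 0.015 m and horizontal distance between screw_head and socket below 0.005 m and angle between the z axis of screw and the z axis of hole, either way round below 0.07 rad and angle between the z axis of driver and the z axis of hole, either way round below 0.08 rad and value of joint screw_turn below 0.45 rad), for 0.2 s.
2. the screw is turned tight: joint above 1.1 rad and the plate twisted by more than 0.10 rad (value of joint screw_turn above 1.1 rad and value of joint plate_twist above 0.1 rad), for 0.1 s.
At the end, for the whole second after the job is handed in: The screw is tight (turned past 1.1 rad of its 1.2) and within 0.1 rad of square; the driver stands released and at rest in the stand's well, its lower end on the well's floor (within 5 mm) and within 8 mm of the well's middle, within 0.12 rad of upright (value of joint screw_turn above 1.1 rad and angle between the z axis of screw and the z axis of hole, either way round below 0.1 rad and horizontal distance between driver and stand below 0.008 m and height (world z) of driver below 0.015 m and angle between driver's own z axis and vertical below 0.12 rad and linear speed of driver below 0.02 m/s); the robot touches nothing.
It fails at once if the driver bears on the screw with more than 35 N, press and turning effort together (contact force between driver and screw above 35 N).
It fails at once if the screw is turned on (past 0.5 rad) while it stands more than 0.1 rad out of square (value of joint screw_turn above 0.5 rad and angle between the z axis of screw and the z axis of hole, either way round above 0.1 rad).
It fails at once if the screw is overtightened: the plate is dragged round by more than 0.27 rad (15 degrees) (value of joint plate_twist above 0.27 rad).
It fails at once if a bystander is moved by more than 30 mm (distance of any of tin, tape, bowl, spice_jar, tumbler, teaspoon from where it was at the start of the episode above 0.03 m).
It also fails if it takes over 67 s, if anything falls off the work surface, if the arm or the gripper's body presses on something with over 40 N, if the wrist force passes 120 N, or if a joint passes its speed limit or range.

## Working session

There is one attempt and no reset: what is moved stays moved. The work goes in short steps, Python scripts to look and compute and a tool call to move; the robot and the scene stay as the last step left them, time stands still between calls to the robot, and variables do not carry over. Pictures are saved under pics/ and viewed, at most 10 in all, crops included, and the job is handed in when it is done.

Besides the shell and the picture viewer there is one more tool, called after "Call:" by a JSON object that holds its "name" and its "arguments", one argument or row to a line. servo_tool: Moves the arm, as the interface text tells. Shifts and turns lie within -1 to 1; 1 stands for 100 mm of shift or pi/2 rad of turn. Its arguments: {"type":"object","properties":{"motion":{"type":"array"}},"required":["motion"]}

```bash
mkdir -p pics; cat > h.py <<'E'
import numpy as np, cv2
from plant import *
from scipy.spatial.transform import Rotation as Rn
def world(f,p,st=None):
    p=np.atleast_2d(p)
    if 'hand_eye' in f:
        H=np.array(f['hand_eye']); q=p@H[:3,:3].T+H[:3,3]
        return q@Rn.from_quat(st['tcp_rot']).as_matrix().T+np.array(st['ee_pos'])
    return (p-np.array(f['t']))@np.array(f['R'])
def cloud(f,m,st=None):
    v,u=np.where(m&(f['z_map']>0)); z=f['z_map'][v,u]
    K=np.array(f['intrinsics']); return world(f,np.c_[(u-K[0,2])/K[0,0]*z,(v-K[1,2])/K[1,1]*z,z],st)
def save(f,n): cv2.imwrite('pics/'+n+'.png',f['frame'][...,::-1])
E
python3 - <<'E'
from h import *
st=read_state(); print(st)
for c in ['scene','top']:
    f=grab_frame(c); save(f,c)
    for n in ['driver','socket','stand','rail','hole','screw','screw_head','tumbler','spice_jar','bowl','tin']:
        print(c,n,[(np.round(world(f,d['xyz'])[0]).tolist(),round(d['confidence'],2)) for d in landmark_of(f,n)[:3]])
E
```

```text
{'clock': 0.0, 'q': array([-1.18171664,  0.70711789, -0.02762236,  1.48501304,  0.02199548,
        0.95090798, -0.07550598]), 'joint_vel': array([-4.53173135e-06,  6.54827770e-04, -7.97609100e-04, -2.19830373e-04,
        7.62502642e-04, -8.03692179e-04,  7.54606922e-04]), 'joint_torque': array([ 1.26304192e-03, -8.83225465e+01,  1.23503219e+00, -2.36165106e+01,
        1.69312645e-02,  6.68333538e-03,  1.46874402e-05]), 'ee_pos': array([239.9908842 , 522.21780373, 230.81555965]), 'tcp_rot': array([ 2.13730282e-01,  9.76892542e-01, -5.61868042e-04, -1.07114536e-04]), 'force': array([ 0.8017976 , -0.41198817,  0.42264573]), 'wrist_torque': array([ 0.04143269, -0.05085688,  0.023215  ]), 'gripper_force': 0.0, 'opening': 0.9983215195326237}
scene driver [([533.0, -197.0, 8.0], 0.86), ([565.0, -296.0, -1.0], 0.84), ([450.0, -311.0, 1.0], 0.59)]
scene socket [([528.0, -201.0, 10.0], 0.96), ([459.0, -311.0, -1.0], 0.79), ([571.0, -301.0, 0.0], 0.6)]
scene stand [([532.0, -199.0, 2.0], 0.68)]
scene rail [([524.0, -102.0, -3.0], 0.71), ([538.0, 83.0, 1.0], 0.58)]
scene hole [([551.0, 6.0, 3
[... 239 characters left out ...]
0, 399.0, -4.0], 0.67)]
scene tin [([713.0, -45.0, -2.0], 0.68)]
top driver [([529.0, -195.0, 6.0], 0.84), ([453.0, -306.0, 1.0], 0.58), ([710.0, -38.0, -5.0], 0.58)]
top socket [([454.0, -308.0, -4.0], 0.77), ([565.0, -295.0, -4.0], 0.56)]
top stand [([529.0, -194.0, -2.0], 0.77)]
top rail [([537.0, 88.0, -4.0], 0.93)]
top hole [([556.0, 11.0, 34.0], 0.81)]
top screw [([556.0, 10.0, 35.0], 0.63), ([550.0, 11.0, 31.0], 0.57), ([710.0, -39.0, -5.0], 0.18)]
top screw_head [([555.0, 9.0, 69.0], 0.45), ([528.0, -195.0, 10.0], 0.24)]
top tumbler [([562.0, 419.0, 1.0], 0.7), ([537.0, 86.0, -8.0], 0.27)]
top spice_jar [([654.0, -165.0, 1.0], 0.59)]
top bowl []
top tin [([710.0, -40.0, -3.0], 0.89)]
```

View pics/scene.png

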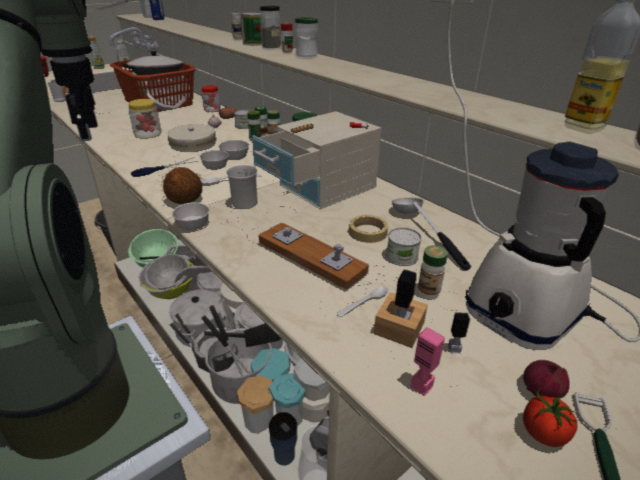

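View pics/top.png

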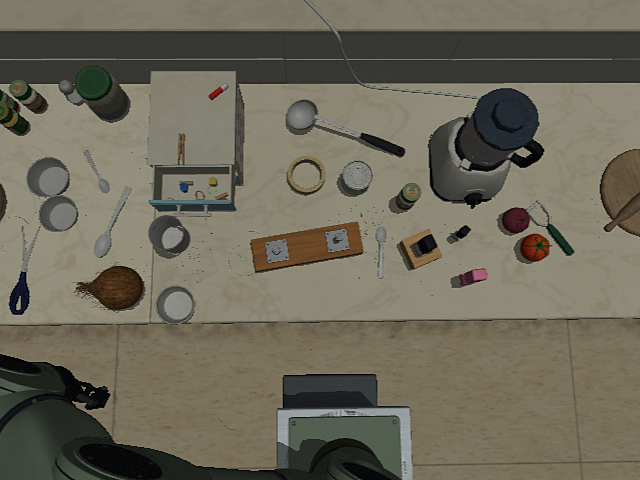

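The scene picture shows the black driver in the wooden stand at about (405,290). The small black driver at (459,330) and the pink one at (428,355) are decoys. The proud screw is at (337,252) on the rail's right end, which is (338,235) in the top view.

```bash
python3 - <<'E'
from h import *
def rect(P):
    r=cv2.minAreaRect(P[:,:2].astype(np.float32)); return np.round(r[0],1),np.round(r[1],1),round(r[2],1),len(P)
for c in ['top','scene']:
    f=grab_frame(c)
    P=cloud(f,np.ones((480,640),bool))
    near=lambda x,y,r:P[(np.hypot(P[:,0]-x,P[:,1]-y)<r)]
    A=near(530,-196,70); 
    h=A[(A[:,2]>110)&(A[:,2]<140)]; print('handle top',h[:,2].mean().round(1),rect(h))
    s=A[(A[:,2]>40)&(A[:,2]<52)]; print('stand',s[:,2].mean().round(1),rect(s))
    R=P[(P[:,2]>24)&(P[:,2]<36)&(abs(P[:,0]-540)<90)&(abs(P[:,1]-85)<160)]; print('rail',rect(R))
    H=near(555,10,40); H=H[H[:,2]>58]; print('head',H.mean(0).round(1),H[:,2].max(),rect(H))
    for n in ['hole','screw_head','screw']:
        d=cut_out(f,n); 
        if d:
            q=cloud(f,d[0]['mask']); print(n,d[0]['confidence'],q.mean(0).round(1),q[:,2].min(),q[:,2].max(),len(q))
E
```

```text
handle top 123.7 (array([ 528.3, -195.8]), array([34.4, 26.2]), 25.2, 180)
stand 45.0 (array([ 527.4, -195.9]), array([75.2, 76.8]), 22.0, 590)
rail (array([538. ,  84.2]), array([ 80.7, 270.3]), 9.4, 3145)
head [551.8   8.2  69.8] 75.780181995905 (array([552.7,   8.2]), array([16.8, 15.3]), 3.1, 50)
hole 0.82 [548.6  10.5  38.4] 26.798280816545603 75.780181995905 420
screw_head 0.72 [ 525.4 -191.8   98.5] 8.414130240852549 131.67828690808452 301
screw 0.64 [550.8   9.   68.3] 40.284257708366944 75.2263691041726 42
handle top 122.0 (array([ 530.7, -200.3]), array([36.2, 27.7]), 18.0, 287)
stand 45.2 (array([ 529.9, -198.6]), array([80.3, 75.5]), 23.0, 901)
rail (array([539.7,  81.2]), array([ 82.5, 271.9]), 9.4, 2356)
head [552.9   2.9  66.8] 73.10552100388487 (array([554.6,   4.5]), array([17.6, 16.4]), 3.0, 65)
hole 0.9 [549.6   4.7  40.1] 29.670871257319387 72.65804483291292 391
screw 0.72 [720.7  76.2  15.5] -1.8153858108132181 27.280426582997286 719
```

Call:
{"name": "servo_tool", "arguments": {
  "motion": [
    {"jaw":-1,"tz":-0.1},
    {"jaw":-1}
  ]
}}

```text
invalid input at $.motion[0]: expected keys jaw, tx, ty, tz, ax, ay, az
```

```bash
cat >> h.py <<'E'
def down(yaw): # tool z down, tool x at yaw (deg)
    c,s=np.cos(np.radians(yaw)),np.sin(np.radians(yaw)); return Rn.from_matrix(np.array([[c,s,0],[s,-c,0],[0,0,-1]]))
def plan(legs,jaw=-1,start=None):
    """legs: (pos, yaw or Rotation, rows)"""
    st=read_state(); p,R=(np.array(st['ee_pos']),Rn.from_quat(st['tcp_rot'])) if start is None else start
    out=[]
    for tp,ty,n in legs:
        T=ty if isinstance(ty,Rn) else down(ty)
        for k in range(n,0,-1):
            s=np.round(R.inv().apply((np.array(tp)-p)/k)/100,3); a=np.round((R.inv()*T).as_rotvec()/k/(np.pi/2),3)
            out.append((s,a)); p=p+R.apply(s*100); R=R*Rn.from_rotvec(a*np.pi/2)
    for i,(s,a) in enumerate(out):
        if i%8==0: print('--')
        print('{"jaw":%g,'%jaw+','.join('"%s":%g'%(n,v+0) for n,v in zip(['tx','ty','tz','ax','ay','az'],[*s,*a]))+'},')
E
python3 - <<'E'
from h import *
plan([((440,150,235),175,12),((529,-197,210),202,10)])
E
```

```text
--
{"jaw":-1,"tx":-0.281,"ty":-0.212,"tz":-0.003,"ax":0,"ay":0,"az":-0.018},
{"jaw":-1,"tx":-0.275,"ty":-0.22,"tz":-0.003,"ax":0,"ay":0,"az":-0.018},
{"jaw":-1,"tx":-0.269,"ty":-0.228,"tz":-0.003,"ax":0,"ay":0,"az":-0.018},
{"jaw":-1,"tx":-0.262,"ty":-0.236,"tz":-0.003,"ax":0,"ay":0,"az":-0.018},
{"jaw":-1,"tx":-0.255,"ty":-0.243,"tz":-0.003,"ax":0,"ay":0,"az":-0.018},
{"jaw":-1,"tx":-0.248,"ty":-0.25,"tz":-0.003,"ax":0,"ay":0,"az":-0.018},
{"jaw":-1,"tx":-0.241,"ty":-0.257,"tz":-0.003,"ax":0,"ay":0,"az":-0.018},
{"jaw":-1,"tx":-0.234,"ty":-0.264,"tz":-0.003,"ax":0,"ay":0,"az":-0.019},
--
{"jaw":-1,"tx":-0.226,"ty":-0.27,"tz":-0.003,"ax":0,"ay":0,"az":-0.018},
{"jaw":-1,"tx":-0.218,"ty":-0.277,"tz":-0.003,"ax":0,"ay":0,"az":-0.019},
{"jaw":-1,"tx":-0.209,"ty":-0.283,"tz":-0.004,"ax":0,"ay":0,"az":-0.018},
{"jaw":-1,"tx":-0.202,"ty":-0.288,"tz":-0.003,"ax":0,"ay":0,"az":-0.019},
{"jaw":-1,"tx":-0.119,"ty":-0.338,"tz":0.025,"ax":0,"ay":0,"az":-0.03},
{"jaw":-1,"tx":-0.103,"ty":-0.343,"tz":0.025,"ax":0,"ay":0,"az":-0.03},
{"jaw":-1,"tx":-0.086,"ty":-0.348,"tz":0.025,"ax":0,"ay":0,"az":-0.03},
{"jaw":-1,"tx":-0.07,"ty":-0.351,"tz":0.025,"ax":0,"ay":0,"az":-0.03},
--
{"jaw":-1,"tx":-0.053,"ty":-0.354,"tz":0.025,"ax":0,"ay":0,"az":-0.03},
{"jaw":-1,"tx":-0.036,"ty":-0.356,"tz":0.025,"ax":0,"ay":0,"az":-0.03},
{"jaw":-1,"tx":-0.02,"ty":-0.358,"tz":0.025,"ax":0,"ay":0,"az":-0.03},
{"jaw":-1,"tx":-0.003,"ty":-0.358,"tz":0.025,"ax":0,"ay":0,"az":-0.03},
{"jaw":-1,"tx":0.014,"ty":-0.358,"tz":0.025,"ax":0,"ay":0,"az":-0.03},
{"jaw":-1,"tx":0.031,"ty":-0.358,"tz":0.025,"ax":0,"ay":0,"az":-0.03},
```

Call:
{"name": "servo_tool", "arguments": {
  "motion": [
    {"jaw":-1,"tx":-0.28,"ty":-0.21,"tz":0,"ax":0,"ay":0,"az":-0.018},
    {"jaw":-1,"tx":-0.275,"ty":-0.22,"tz":0,"ax":0,"ay":0,"az":-0.018},
    {"jaw":-1,"tx":-0.27,"ty":-0.23,"tz":0,"ax":0,"ay":0,"az":-0.018},
    {"jaw":-1,"tx":-0.26,"ty":-0.235,"tz":0,"ax":0,"ay":0,"az":-0.018},
    {"jaw":-1,"tx":-0.255,"ty":-0.245,"tz":0,"ax":0,"ay":0,"az":-0.018},
    {"jaw":-1,"tx":-0.25,"ty":-0.25,"tz":0,"ax":0,"ay":0,"az":-0.018},
    {"jaw":-1,"tx":-0.24,"ty":-0.255,"tz":0,"ax":0,"ay":0,"az":-0.018},
    {"jaw":-1,"tx":-0.235,"ty":-0.265,"tz":0,"ax":0,"ay":0,"az":-0.018}
  ]
}}

```text
clock: 2.27
ee_pos: [373.9, 272.6, 231.4]
tcp_rot: [0.101, 0.995, 0.0, 0.0]
force: [1.2, 0.7, -0.3]
opening: 0.998
gripper_force: 0.0
```

Call:
{"name": "servo_tool", "arguments": {
  "motion": [
    {"jaw":-1,"tx":-0.225,"ty":-0.27,"tz":0,"ax":0,"ay":0,"az":-0.018},
    {"jaw":-1,"tx":-0.22,"ty":-0.275,"tz":0,"ax":0,"ay":0,"az":-0.018},
    {"jaw":-1,"tx":-0.21,"ty":-0.285,"tz":0,"ax":0,"ay":0,"az":-0.018},
    {"jaw":-1,"tx":-0.2,"ty":-0.29,"tz":0,"ax":0,"ay":0,"az":-0.018},
    {"jaw":-1,"tx":-0.12,"ty":-0.34,"tz":0.025,"ax":0,"ay":0,"az":-0.03},
    {"jaw":-1,"tx":-0.1,"ty":-0.345,"tz":0.025,"ax":0,"ay":0,"az":-0.03},
    {"jaw":-1,"tx":-0.085,"ty":-0.35,"tz":0.025,"ax":0,"ay":0,"az":-0.03},
    {"jaw":-1,"tx":-0.07,"ty":-0.35,"tz":0.025,"ax":0,"ay":0,"az":-0.03}
  ]
}}

```text
clock: 2.93
ee_pos: [474.5, 8.3, 221.3]
tcp_rot: [-0.05, 0.999, -0.0, 0.0]
force: [0.5, 0.8, 0.5]
opening: 0.997
gripper_force: 0.0
```

Call:
{"name": "servo_tool", "arguments": {
  "motion": [
    {"jaw":-1,"tx":-0.05,"ty":-0.355,"tz":0.025,"ax":0,"ay":0,"az":-0.03},
    {"jaw":-1,"tx":-0.035,"ty":-0.355,"tz":0.025,"ax":0,"ay":0,"az":-0.03},
    {"jaw":-1,"tx":-0.02,"ty":-0.36,"tz":0.025,"ax":0,"ay":0,"az":-0.03},
    {"jaw":-1,"tx":0,"ty":-0.36,"tz":0.025,"ax":0,"ay":0,"az":-0.03},
    {"jaw":-1,"tx":0.015,"ty":-0.36,"tz":0.025,"ax":0,"ay":0,"az":-0.03},
    {"jaw":-1,"tx":0.03,"ty":-0.36,"tz":0.025,"ax":0,"ay":0,"az":-0.03},
    {"jaw":-1,"tx":0,"ty":0,"tz":0,"ax":0,"ay":0,"az":0}
  ]
}}

```text
clock: 3.52
ee_pos: [526.0, -206.4, 205.2]
tcp_rot: [-0.187, 0.982, -0.001, -0.001]
force: [-0.7, -1.3, 0.0]
opening: 1.003
gripper_force: 0.0
```

```bash
python3 - <<'E'
from h import *
def rect(P):
    r=cv2.minAreaRect(P[:,:2].astype(np.float32)); return np.round(r[0],1),np.round(r[1],1),round(r[2],1),len(P)
st=read_state(); f=grab_frame('wrist'); save(f,'w1'); print(st['q'][6])
P=cloud(f,np.ones((480,640),bool),st); A=P[np.hypot(P[:,0]-529,P[:,1]+197)<65]
h=A[(A[:,2]>112)&(A[:,2]<140)]; print(h[:,2].mean(),rect(h))
s=A[(A[:,2]>38)&(A[:,2]<54)]; print(s[:,2].mean(),rect(s))
for n in ['driver','stand']: print(n,[(np.round(world(f,d['xyz'],st)[0],1).tolist(),round(d['confidence'],2)) for d in landmark_of(f,n)[:2]])
E
```

```text
1.9521104610885658
125.16347049453702 (array([ 529.2, -197.6]), array([34.1, 27.3]), 25.0, 2015)
46.120825701157386 (array([ 528.6, -196.6]), array([75.8, 75.1]), 22.7, 4897)
driver [([563.9, -295.3, -2.6], 0.95), ([458.0, -307.5, 0.4], 0.62)]
stand [([524.4, -199.0, -0.4], 0.86)]
```

View pics/w1.png

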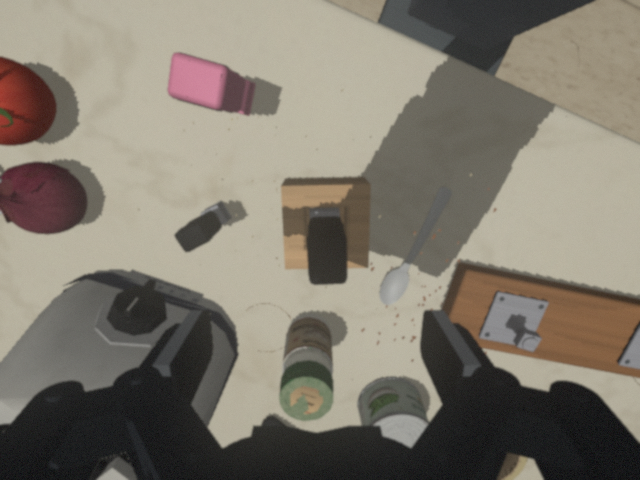

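The driver in the stand is at (325,245), with clear space on both sides for the fingers. The jar at (310,370) and the spoon at (410,250) are out of the way.

```bash
python3 - <<'E'
from h import *
plan([((529.2,-197.6,145),204.5,3),((529.2,-197.6,76),204.5,4)])
E
```

```text
--
{"jaw":-1,"tx":-0.011,"ty":0,"tz":0.204,"ax":0,"ay":0,"az":-0.01},
{"jaw":-1,"tx":-0.011,"ty":0,"tz":0.204,"ax":0,"ay":0,"az":-0.01},
{"jaw":-1,"tx":-0.011,"ty":0,"tz":0.204,"ax":0,"ay":0,"az":-0.011},
{"jaw":-1,"tx":0,"ty":0,"tz":0.172,"ax":0,"ay":0,"az":0},
{"jaw":-1,"tx":0,"ty":0,"tz":0.173,"ax":0,"ay":0,"az":0},
{"jaw":-1,"tx":0,"ty":0,"tz":0.172,"ax":0,"ay":0,"az":0},
{"jaw":-1,"tx":0,"ty":0,"tz":0.173,"ax":0,"ay":0,"az":0},
```

Call:
{"name": "servo_tool", "arguments": {
  "motion": [
    {"jaw":-1,"tx":-0.011,"ty":0,"tz":0.2,"ax":0,"ay":0,"az":-0.01},
    {"jaw":-1,"tx":-0.011,"ty":0,"tz":0.2,"ax":0,"ay":0,"az":-0.01},
    {"jaw":-1,"tx":-0.011,"ty":0,"tz":0.2,"ax":0,"ay":0,"az":-0.01},
    {"jaw":-1,"tx":0,"ty":0,"tz":0.17,"ax":0,"ay":0,"az":0},
    {"jaw":-1,"tx":0,"ty":0,"tz":0.17,"ax":0,"ay":0,"az":0},
    {"jaw":-1,"tx":0,"ty":0,"tz":0.17,"ax":0,"ay":0,"az":0},
    {"jaw":-1,"tx":0,"ty":0,"tz":0.17,"ax":0,"ay":0,"az":0},
    {"jaw":-1,"tx":0,"ty":0,"tz":0,"ax":0,"ay":0,"az":0}
  ]
}}

```text
clock: 4.33
ee_pos: [528.4, -196.3, 76.2]
tcp_rot: [-0.213, 0.977, 0.001, -0.001]
force: [-1.3, 0.6, -0.6]
opening: 0.999
gripper_force: 0.0
```

Call:
{"name": "servo_tool", "arguments": {
  "motion": [
    {"jaw":1,"tx":0,"ty":0,"tz":0,"ax":0,"ay":0,"az":0},
    {"jaw":1,"tx":0,"ty":0,"tz":0,"ax":0,"ay":0,"az":0},
    {"jaw":1,"tx":0,"ty":0,"tz":0,"ax":0,"ay":0,"az":0},
    {"jaw":1,"tx":0,"ty":0,"tz":0,"ax":0,"ay":0,"az":0},
    {"jaw":1,"tx":0,"ty":0,"tz":0,"ax":0,"ay":0,"az":0},
    {"jaw":1,"tx":0,"ty":0,"tz":0,"ax":0,"ay":0,"az":0},
    {"jaw":1,"tx":0,"ty":0,"tz":0,"ax":0,"ay":0,"az":0},
    {"jaw":1,"tx":0,"ty":0,"tz":0,"ax":0,"ay":0,"az":0}
  ]
}}

```text
clock: 5.0
ee_pos: [529.6, -198.0, 79.0]
tcp_rot: [-0.212, 0.977, -0.0, 0.0]
force: [-0.9, 0.5, 8.5]
opening: 0.301
gripper_force: 58.9
```

```bash
python3 - <<'E'
from h import *
plan([((529.6,-198,185),204.5,4),((545,-60,200),183,4),((545,-60,200),183,1)],jaw=1)
E
```

```text
--
{"jaw":1,"tx":0,"ty":0,"tz":-0.265,"ax":0,"ay":0,"az":0},
{"jaw":1,"tx":0,"ty":0,"tz":-0.265,"ax":0,"ay":0,"az":0},
{"jaw":1,"tx":0,"ty":0,"tz":-0.265,"ax":0,"ay":0,"az":0},
{"jaw":1,"tx":-0.001,"ty":-0.001,"tz":-0.265,"ax":0,"ay":0,"az":-0.001},
{"jaw":1,"tx":-0.178,"ty":0.298,"tz":-0.038,"ax":0,"ay":0,"az":0.06},
{"jaw":1,"tx":-0.149,"ty":0.313,"tz":-0.037,"ax":0,"ay":0,"az":0.06},
{"jaw":1,"tx":-0.12,"ty":0.326,"tz":-0.038,"ax":0,"ay":0,"az":0.06},
{"jaw":1,"tx":-0.088,"ty":0.336,"tz":-0.037,"ax":0,"ay":0.001,"az":0.059},
--
{"jaw":1,"tx":0,"ty":0,"tz":0,"ax":0,"ay":0,"az":0},
```

Call:
{"name": "servo_tool", "arguments": {
  "motion": [
    {"jaw":1,"tx":0,"ty":0,"tz":-0.15,"ax":0,"ay":0,"az":0},
    {"jaw":1,"tx":0,"ty":0,"tz":-0.26,"ax":0,"ay":0,"az":0},
    {"jaw":1,"tx":0,"ty":0,"tz":-0.3,"ax":0,"ay":0,"az":0},
    {"jaw":1,"tx":0,"ty":0,"tz":-0.35,"ax":0,"ay":0,"az":0},
    {"jaw":1,"tx":-0.18,"ty":0.3,"tz":-0.04,"ax":0,"ay":0,"az":0.06},
    {"jaw":1,"tx":-0.15,"ty":0.31,"tz":-0.04,"ax":0,"ay":0,"az":0.06},
    {"jaw":1,"tx":-0.12,"ty":0.325,"tz":-0.04,"ax":0,"ay":0,"az":0.06},
    {"jaw":1,"tx":-0.09,"ty":0.335,"tz":-0.04,"ax":0,"ay":0,"az":0.06}
  ]
}}

```text
clock: 5.67
ee_pos: [545.3, -58.7, 200.8]
tcp_rot: [-0.022, 1.0, 0.0, 0.0]
force: [1.7, 0.1, -2.0]
opening: 0.294
gripper_force: 59.1
```

Call:
{"name": "servo_tool", "arguments": {
  "motion": [
    {"jaw":1,"tx":0,"ty":0,"tz":0,"ax":0,"ay":0,"az":0},
    {"jaw":1,"tx":0,"ty":0,"tz":0,"ax":0,"ay":0,"az":0}
  ]
}}

```text
clock: 5.83
ee_pos: [545.6, -58.1, 200.7]
tcp_rot: [-0.027, 1.0, 0.0, 0.0]
force: [0.5, -1.3, -1.9]
opening: 0.298
gripper_force: 59.4
```

```bash
python3 - <<'E'
from h import *
st=read_state(); f=grab_frame('wrist'); save(f,'w2'); print(st['ee_pos'],Rn.from_quat(st['tcp_rot']).as_matrix().round(3).tolist(),st['force'],st['opening'])
P=cloud(f,np.ones((480,640),bool),st)
for n in ['driver','socket','hole','screw','screw_head']:
    print(n,[(np.round(world(f,d['xyz'],st)[0],1).tolist(),round(d['confidence'],2)) for d in landmark_of(f,n)[:2]])
np.savez('w2.npz',P=P)
H=P[(np.hypot(P[:,0]-552,P[:,1]-8)<35)]
for a,b in [(33,39),(39,55),(55,62),(62,66),(66,69),(69,71),(71,78)]:
    h=H[(H[:,2]>a)&(H[:,2]<b)]
    if len(h)>3: r=cv2.minAreaRect(h[:,:2].astype(np.float32)); print(a,b,len(h),h.mean(0).round(1),np.round(r[0],1),np.round(r[1],1),r[2])
E
```

```text
[545.6429265  -58.05911704 200.74681779] [[-0.999, -0.053, 0.001], [-0.053, 0.999, 0.0], [-0.001, 0.0, -1.0]] [ 0.45818874 -1.32333343 -1.85313808] 0.29788172357711273
driver [([567.2, -294.1, -1.3], 0.94), ([459.6, -307.8, 2.6], 0.84)]
socket [([451.8, -308.6, 0.8], 0.9), ([546.9, -56.5, 132.5], 0.85)]
hole [([548.7, 14.9, 34.9], 0.87)]
screw [([551.1, 11.7, 37.9], 0.77)]
screw_head [([553.1, 6.1, 72.0], 0.85)]
33 39 2739 [547.9   8.5  35.3] [550.8  10.1] [52.3 52.4] 9.35391616821289
39 55 79 [547.7   8.   46.3] [548.5   8.5] [ 4.5 10.3] 17.411590576171875
62 66 51 [548.6   4.3  64.3] [550.3   3.6] [10.6 21.5] 49.584991455078125
66 69 57 [552.2   5.4  67.9] [553.9   7.5] [16.5 15.5] 5.010976791381836
69 71 167 [553.1   7.   70. ] [553.7   7.5] [16.1 15.9] 4.59022331237793
71 78 188 [553.4   7.7  71.9] [553.4   7.6] [14.3 13.5] 8.079972267150879
```

View pics/w2.png

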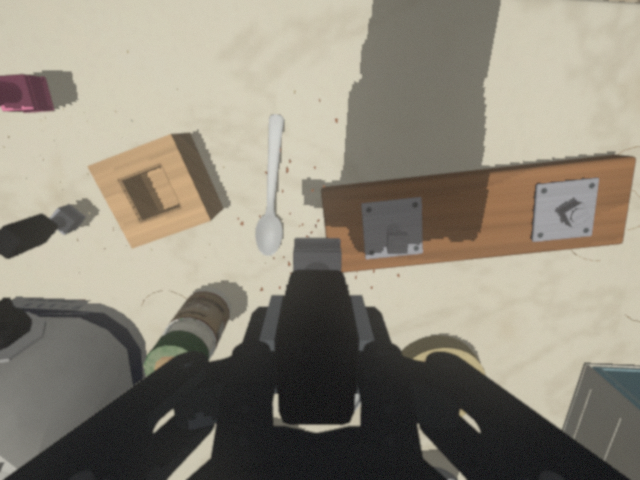

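The driver hangs upright in the fingers with its socket at (317,255). The loose screw's head is at (398,237) on the left plate, and the stand's well at (150,190) is now empty.

```bash
python3 - <<'E'
from h import *
P=np.load('w2.npz')['P']; T=down(183); c=np.array([545.64,-58.06,200.75])
L=Rn.inv(T).apply(P-c)
for n,a,b in [('socket',45,67),('handle',5,14),('shank',20,40),('top',-60,5)]:
    m=(L[:,2]>a)&(L[:,2]<b)&(abs(L[:,0])<30)&(abs(L[:,1])<22); q=L[m]
    if len(q)>5: print(n,len(q),np.percentile(q,[1,10,50,90,99],axis=0).round(1).tolist())
plan([((553.4,7.6,155),184.8,4)],jaw=1)
E
```

```text
socket 601 [[11.7, -12.8, 45.3], [12.6, -10.6, 47.1], [13.0, 0.4, 55.9], [13.3, 11.1, 66.0], [13.8, 13.8, 66.8]]
handle 260 [[13.1, -12.2, 5.0], [15.4, -9.7, 5.5], [16.3, 0.1, 7.6], [16.7, 10.2, 10.0], [17.0, 12.7, 10.8]]
shank 103 [[4.6, -5.6, 32.0], [5.7, -3.9, 33.5], [7.1, 0.4, 36.9], [7.6, 4.2, 39.3], [7.9, 6.3, 39.8]]
top 15653 [[-14.7, -21.3, -58.5], [-7.0, -15.3, -48.5], [11.5, -0.1, -45.8], [16.4, 15.3, -14.1], [16.9, 21.3, 1.9]]
--
{"jaw":1,"tx":-0.029,"ty":0.171,"tz":0.113,"ax":0,"ay":0,"az":-0.006},
{"jaw":1,"tx":-0.03,"ty":0.17,"tz":0.113,"ax":0,"ay":0,"az":-0.005},
{"jaw":1,"tx":-0.032,"ty":0.17,"tz":0.113,"ax":0,"ay":0,"az":-0.006},
{"jaw":1,"tx":-0.033,"ty":0.17,"tz":0.113,"ax":0,"ay":0,"az":-0.005},
```

Call:
{"name": "servo_tool", "arguments": {
  "motion": [
    {"jaw":1,"tx":-0.028,"ty":0.168,"tz":0.11,"ax":0,"ay":0,"az":-0.005},
    {"jaw":1,"tx":-0.028,"ty":0.168,"tz":0.11,"ax":0,"ay":0,"az":-0.005},
    {"jaw":1,"tx":-0.03,"ty":0.168,"tz":0.11,"ax":0,"ay":0,"az":-0.005},
    {"jaw":1,"tx":-0.03,"ty":0.168,"tz":0.11,"ax":0,"ay":0,"az":-0.005},
    {"jaw":1,"tx":0,"ty":0,"tz":0,"ax":0,"ay":0,"az":0},
    {"jaw":1,"tx":0,"ty":0,"tz":0,"ax":0,"ay":0,"az":0},
    {"jaw":1,"tx":0,"ty":0,"tz":0,"ax":0,"ay":0,"az":0}
  ]
}}

```text
clock: 6.72
ee_pos: [552.9, 6.7, 156.5]
tcp_rot: [-0.04, 0.999, -0.0, 0.0]
force: [-0.3, -0.6, -1.2]
opening: 0.298
gripper_force: 59.3
```

```bash
python3 - <<'E'
from h import *
st=read_state(); f=grab_frame('wrist'); print(st['ee_pos'],Rn.from_quat(st['tcp_rot']).as_matrix().round(3).tolist(),st['force'],st['wrist_torque'])
P=cloud(f,np.ones((480,640),bool),st); H=P[(np.hypot(P[:,0]-552,P[:,1]-8)<35)]
for a,b in [(33,39),(62,66),(66,71),(71,76)]:
    h=H[(H[:,2]>a)&(H[:,2]<b)]
    if len(h)>3: r=cv2.minAreaRect(h[:,:2].astype(np.float32)); print(a,b,len(h),h.mean(0).round(1),np.round(r[0],1),np.round(r[1],1),r[2])
s=cv2.resize(f['frame'][180:480,160:480],(640,600)); cv2.imwrite('pics/w3.png',s[...,::-1])
E
```

```text
[552.93746477   6.657928   156.49766614] [[-0.997, -0.08, 0.0], [-0.08, 0.997, -0.001], [-0.0, -0.001, -1.0]] [-0.32167067 -0.59625266 -1.19374519] [-0.00251235 -0.00683537  0.03055186]
33 39 3012 [543.1  10.5  35.3] [550.9   9.9] [52.1 52. ] 9.547225952148438
62 66 48 [545.9   7.3  63.9] [545.9   7.3] [ 1.1 15. ] 4.412869930267334
66 71 11 [545.6  10.4  66.7] [545.6   9.3] [0.3 9.4] 3.227607011795044
```

View pics/w3.png

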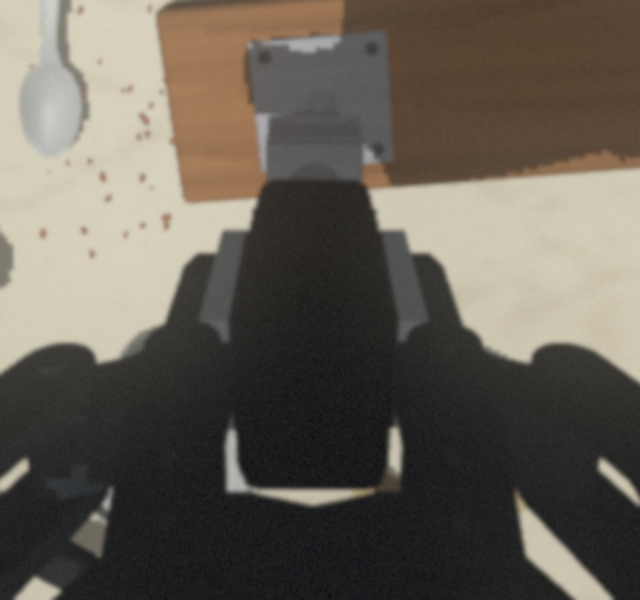

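The socket at (315,145) in the crop hangs right over the screw head. The head's front face, hidden just behind it, measures on line, so I can lower.

Call:
{"name": "servo_tool", "arguments": {
  "motion": [
    {"jaw":1,"tx":0,"ty":0.005,"tz":0.08,"ax":0,"ay":0,"az":0},
    {"jaw":1,"tx":0,"ty":0,"tz":0.08,"ax":0,"ay":0,"az":0},
    {"jaw":1,"tx":0,"ty":0,"tz":0.05,"ax":0,"ay":0,"az":0},
    {"jaw":1,"tx":0,"ty":0,"tz":0.04,"ax":0,"ay":0,"az":0},
    {"jaw":1,"tx":0,"ty":0,"tz":0.03,"ax":0,"ay":0,"az":0},
    {"jaw":1,"tx":0,"ty":0,"tz":0,"ax":0,"ay":0,"az":0}
  ]
}}

```text
clock: 7.27
ee_pos: [552.7, 8.1, 127.6]
tcp_rot: [-0.041, 0.999, -0.0, -0.0]
force: [0.0, -0.4, -2.3]
opening: 0.299
gripper_force: 59.4
```

Call:
{"name": "servo_tool", "arguments": {
  "motion": [
    {"jaw":1,"tx":0,"ty":0,"tz":0.02,"ax":0,"ay":0,"az":0},
    {"jaw":1,"tx":0,"ty":0,"tz":0.02,"ax":0,"ay":0,"az":0},
    {"jaw":1,"tx":0,"ty":0,"tz":0.01,"ax":0,"ay":0,"az":0},
    {"jaw":1,"tx":0,"ty":0,"tz":0,"ax":0,"ay":0,"az":0}
  ]
}}

```text
clock: 7.6
ee_pos: [552.8, 8.2, 123.2]
tcp_rot: [-0.041, 0.999, -0.0, -0.0]
force: [-0.4, -0.8, -3.3]
opening: 0.295
gripper_force: 59.5
```

Call:
{"name": "servo_tool", "arguments": {
  "motion": [
    {"jaw":1,"tx":0.01,"ty":0.008,"tz":0,"ax":0,"ay":0,"az":0},
    {"jaw":1,"tx":0.01,"ty":0.008,"tz":0,"ax":0,"ay":0,"az":0},
    {"jaw":1,"tx":0.008,"ty":0.008,"tz":0,"ax":0,"ay":0,"az":0},
    {"jaw":1,"tx":0,"ty":0,"tz":0.01,"ax":0,"ay":0,"az":0},
    {"jaw":1,"tx":0,"ty":0,"tz":0.01,"ax":0,"ay":0,"az":0},
    {"jaw":1,"tx":0,"ty":0,"tz":0,"ax":0,"ay":0,"az":0}
  ]
}}

```text
clock: 8.1
ee_pos: [549.9, 10.4, 121.2]
tcp_rot: [-0.041, 0.999, -0.0, -0.0]
force: [1.6, -0.7, -1.6]
opening: 0.297
gripper_force: 59.8
```

```bash
cat >> h.py <<'E'
def look(name=None):
    st=read_state(); f=grab_frame('wrist'); R=Rn.from_quat(st['tcp_rot']).as_matrix()
    print('ee',st['ee_pos'].round(1),'yaw',round(np.degrees(np.arctan2(R[1,0],R[0,0]))%360,2),'tilt',R[:2,2].round(3),'F',st['force'].round(1),'T',st['wrist_torque'].round(3),'q7',round(st['q'][6],2),'t',st['clock'])
    P=cloud(f,np.ones((480,640),bool),st); H=P[(np.hypot(P[:,0]-551,P[:,1]-10)<42)]
    h=H[(H[:,2]>33.3)&(H[:,2]<37.5)]; r=cv2.minAreaRect(h[:,:2].astype(np.float32)); print('plate',np.round(r[0],1),np.round(r[1],1),round(r[2],2))
    h=H[(H[:,2]>40)&(H[:,2]<48)]
    if len(h)>9: print('shaft',len(h),h.mean(0).round(1),np.ptp(h,axis=0).round(1))
    L=(P-st['ee_pos'])@R
    for n,a,b in [('socket',47,66),('handle',5,11)]:
        q=L[(L[:,2]>a)&(L[:,2]<b)&(abs(L[:,0])<30)&(abs(L[:,1])<18)]; 
        if len(q)>20:
            fl=np.polyfit(q[:,1],q[:,0],1)[0]; print(n,len(q),np.percentile(q,[2,50,98],axis=0).round(1).tolist(),'face yaw',round(np.degrees(fl),1))
    if name: save(f,name)
    return f,st,P
E
python3 -c "
from h import *
look()"
```

```text
ee [549.9  10.4 121.2] yaw 184.66 tilt [-0. -0.] F [ 1.6 -0.7 -1.6] T [-0.247 -0.551  0.019] q7 1.31 t 8.1
plate [550.9   9.8] [52.2 52.1] 8.45
socket 485 [[12.2, -12.5, 47.6], [12.9, 0.4, 56.0], [13.4, 13.4, 65.8]] face yaw -0.4
handle 254 [[13.4, -11.8, 5.2], [16.3, 0.1, 7.7], [16.8, 12.4, 10.4]] face yaw -0.3
```

Call:
{"name": "servo_tool", "arguments": {
  "motion": [
    {"jaw":1,"tx":0,"ty":0,"tz":0.01,"ax":0,"ay":0,"az":0},
    {"jaw":1,"tx":0,"ty":0,"tz":0.01,"ax":0,"ay":0,"az":0},
    {"jaw":1,"tx":0,"ty":0,"tz":0,"ax":0,"ay":0,"az":0},
    {"jaw":1,"tx":0,"ty":0,"tz":0,"ax":0,"ay":0,"az":0}
  ]
}}

```text
clock: 8.48
ee_pos: [550.1, 10.4, 119.8]
tcp_rot: [-0.041, 0.999, -0.0, 0.0]
force: [0.5, -0.8, 12.1]
opening: 0.299
gripper_force: 61.5
```

```bash
python3 -c "
from h import *
look('w4')"
```

```text
ee [550.1  10.4 119.8] yaw 184.65 tilt [ 0.001 -0.   ] F [ 0.5 -0.8 12.1] T [-0.181  0.004 -0.047] q7 1.31 t 8.4833
plate [550.9   9.9] [52.2 52. ] 9.78
socket 485 [[12.2, -12.5, 48.1], [13.0, 0.4, 56.1], [13.5, 13.4, 65.8]] face yaw -0.3
handle 247 [[13.7, -11.9, 5.1], [16.3, 0.8, 7.7], [16.8, 12.4, 10.7]] face yaw -0.2
```

View pics/w4.png

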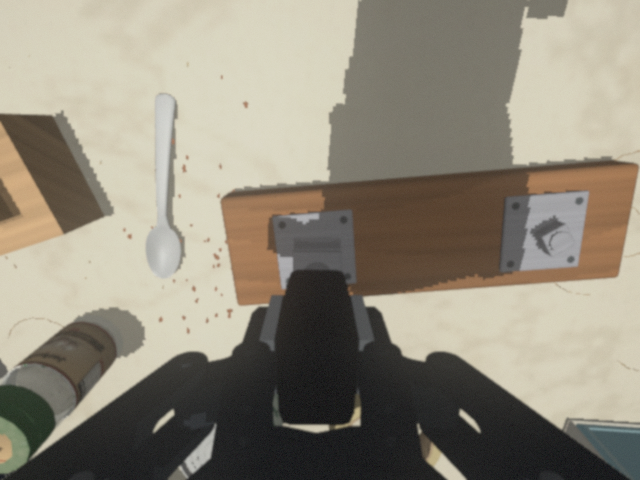

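The driver is seated: the socket covers the head at (318,255) and the plate at (315,245) is unmoved. I'll ease the press and start turning.

Call:
{"name": "servo_tool", "arguments": {
  "motion": [
    {"jaw":1,"tx":0,"ty":0,"tz":-0.008,"ax":0,"ay":0,"az":0},
    {"jaw":1,"tx":0,"ty":0,"tz":0,"ax":0,"ay":0,"az":0},
    {"jaw":1,"tx":0,"ty":0,"tz":0,"ax":0,"ay":0,"az":0.02},
    {"jaw":1,"tx":0,"ty":0,"tz":0,"ax":0,"ay":0,"az":0.04},
    {"jaw":1,"tx":0,"ty":0,"tz":0,"ax":0,"ay":0,"az":0.04},
    {"jaw":1,"tx":0,"ty":0,"tz":0.001,"ax":0,"ay":0,"az":0.04},
    {"jaw":1,"tx":0,"ty":0,"tz":0.001,"ax":0,"ay":0,"az":0.04},
    {"jaw":1,"tx":0,"ty":0,"tz":0.001,"ax":0,"ay":0,"az":0.04}
  ]
}}

```text
clock: 9.2
ee_pos: [550.0, 10.7, 119.8]
tcp_rot: [0.134, 0.991, 0.0, 0.0]
force: [1.5, 2.1, 2.7]
opening: 0.298
gripper_force: 60.0
```

```bash
python3 -c "
from h import *
look()"
```

```text
ee [550.   10.7 119.8] yaw 164.6 tilt [0. 0.] F [1.5 2.1 2.7] T [ 0.3   -0.499  0.047] q7 1.07 t 9.2
plate [551.    9.9] [52. 52.] 7.49
socket 466 [[12.2, -12.4, 47.8], [12.9, 0.4, 55.9], [13.5, 13.4, 65.8]] face yaw -0.4
handle 243 [[13.5, -11.7, 5.1], [16.3, 0.3, 7.6], [16.8, 12.5, 10.4]] face yaw -0.3
```

Call:
{"name": "servo_tool", "arguments": {
  "motion": [
    {"jaw":1,"tx":-0.002,"ty":0.001,"tz":0.001,"ax":0,"ay":0,"az":0.05},
    {"jaw":1,"tx":-0.002,"ty":0.001,"tz":0.002,"ax":0,"ay":0,"az":0.05},
    {"jaw":1,"tx":0,"ty":0,"tz":0.001,"ax":0,"ay":0,"az":0.05},
    {"jaw":1,"tx":0,"ty":0,"tz":0.002,"ax":0,"ay":0,"az":0.05},
    {"jaw":1,"tx":0,"ty":0,"tz":0.001,"ax":0,"ay":0,"az":0.05},
    {"jaw":1,"tx":0,"ty":0,"tz":0.002,"ax":0,"ay":0,"az":0.05},
    {"jaw":1,"tx":0,"ty":0,"tz":0.001,"ax":0,"ay":0,"az":0.05},
    {"jaw":1,"tx":0,"ty":0,"tz":0,"ax":0,"ay":0,"az":0}
  ]
}}

```text
clock: 9.92
ee_pos: [550.4, 10.9, 118.7]
tcp_rot: [0.397, 0.918, 0.0, 0.0]
force: [1.7, 1.5, 2.4]
opening: 0.299
gripper_force: 59.9
```

```bash
python3 -c "
from h import *
look()"
```

```text
ee [550.4  10.9 118.7] yaw 133.17 tilt [0. 0.] F [1.7 1.5 2.4] T [ 0.544 -0.511 -0.025] q7 0.7 t 9.9167
plate [551.3  10. ] [52.2 52.2] 7.95
socket 485 [[12.3, -12.3, 47.6], [13.0, 0.4, 55.9], [13.5, 13.4, 65.9]] face yaw -0.1
handle 254 [[13.5, -11.9, 5.1], [16.3, 0.3, 7.5], [16.9, 12.4, 10.6]] face yaw -0.1
```

Call:
{"name": "servo_tool", "arguments": {
  "motion": [
    {"jaw":1,"tx":0,"ty":0,"tz":0.002,"ax":0,"ay":0,"az":0.05},
    {"jaw":1,"tx":0,"ty":0,"tz":0.001,"ax":0,"ay":0,"az":0.04},
    {"jaw":1,"tx":0,"ty":0,"tz":0.001,"ax":0,"ay":0,"az":0.03},
    {"jaw":1,"tx":0,"ty":0,"tz":0.001,"ax":0,"ay":0,"az":0.02},
    {"jaw":1,"tx":0,"ty":0,"tz":0.001,"ax":0,"ay":0,"az":0.02},
    {"jaw":1,"tx":0,"ty":0,"tz":0,"ax":0,"ay":0,"az":0},
    {"jaw":1,"tx":0,"ty":0,"tz":0,"ax":0,"ay":0,"az":0}
  ]
}}

```text
clock: 10.55
ee_pos: [550.3, 10.5, 118.2]
tcp_rot: [0.507, 0.862, -0.0, -0.0]
force: [1.5, 1.5, 3.3]
opening: 0.298
gripper_force: 60.0
```

```bash
python3 -c "
from h import *
look()"
```

```text
ee [550.3  10.5 118.2] yaw 119.06 tilt [-0. -0.] F [1.5 1.5 3.3] T [ 0.573 -0.488  0.037] q7 0.54 t 10.55
plate [551.4  10.1] [52.2 52.2] 8.28
socket 480 [[12.2, -12.5, 47.4], [13.0, 0.4, 55.6], [13.5, 13.4, 65.8]] face yaw -0.2
handle 249 [[13.9, -11.8, 5.3], [16.3, -0.1, 7.6], [16.9, 12.2, 10.6]] face yaw -0.1
```

Call:
{"name": "servo_tool", "arguments": {
  "motion": [
    {"jaw":1,"tx":0,"ty":0,"tz":0.001,"ax":0,"ay":0,"az":0.02},
    {"jaw":1,"tx":0,"ty":0,"tz":0.001,"ax":0,"ay":0,"az":0.02},
    {"jaw":1,"tx":0,"ty":0,"tz":0.001,"ax":0,"ay":0,"az":0.02},
    {"jaw":1,"tx":0,"ty":0,"tz":0,"ax":0,"ay":0,"az":0.02},
    {"jaw":1,"tx":0,"ty":0,"tz":0,"ax":0,"ay":0,"az":0},
    {"jaw":1,"tx":0,"ty":0,"tz":0,"ax":0,"ay":0,"az":0}
  ]
}}

```text
clock: 11.1
ee_pos: [550.4, 10.2, 118.0]
tcp_rot: [0.562, 0.827, -0.0, 0.0]
force: [1.6, 0.9, 6.1]
opening: 0.294
gripper_force: 60.4
```

```bash
cat >> h.py <<'E'
def plateyaw(P):
    "plate outline fit: best yaw of a 52 mm square over boundary points of the top face"
    H=P[(np.hypot(P[:,0]-551,P[:,1]-10)<42)&(P[:,2]>33.6)&(P[:,2]<37.5)][:,:2]
    best=[]
    for a in np.arange(-15,15,.1):
        c,s=np.cos(np.radians(a)),np.sin(np.radians(a)); q=H@np.array([[c,-s],[s,c]])
        e=np.percentile(q,[1,99],axis=0); best.append((np.ptp(e,axis=0).sum(),a))
    b=np.array(best); m=b[:,0]<b[:,0].min()+1.0; print('plate yaw fit',round(b[b[:,0].argmin(),1],1),round(b[m,1].mean(),1))
E
python3 -c "
from h import *
f,st,P=look('w5'); plateyaw(P)"
```

```text
ee [550.4  10.2 118. ] yaw 111.64 tilt [ 0.    -0.001] F [1.6 0.9 6.1] T [ 0.144 -0.463  0.063] q7 0.45 t 11.1
plate [551.4  10.2] [52.1 52.2] 5.21
socket 471 [[12.2, -12.5, 48.2], [12.9, -0.2, 55.8], [13.4, 13.3, 65.9]] face yaw -0.3
handle 249 [[13.3, -11.8, 5.1], [16.3, -0.1, 7.7], [16.8, 12.5, 10.5]] face yaw -0.5
plate yaw fit 6.5 6.7
```

Call:
{"name": "servo_tool", "arguments": {
  "motion": [
    {"jaw":1,"tx":0,"ty":0,"tz":-0.001,"ax":0,"ay":0,"az":0.02},
    {"jaw":1,"tx":0,"ty":0,"tz":-0.001,"ax":0,"ay":0,"az":0.02},
    {"jaw":1,"tx":0,"ty":0,"tz":0,"ax":0,"ay":0,"az":0.01},
    {"jaw":1,"tx":0,"ty":0,"tz":0,"ax":0,"ay":0,"az":0},
    {"jaw":1,"tx":0,"ty":0,"tz":0,"ax":0,"ay":0,"az":0}
  ]
}}

```text
clock: 11.57
ee_pos: [550.3, 10.1, 118.1]
tcp_rot: [0.593, 0.805, -0.0, 0.0]
force: [1.2, -2.3, 4.6]
opening: 0.295
gripper_force: 60.3
```

```bash
python3 -c "
from h import *
f,st,P=look('w6'); plateyaw(P)"
```

```text
ee [550.3  10.1 118.1] yaw 107.26 tilt [-0.    -0.001] F [ 1.2 -2.3  4.6] T [-0.515 -0.435  0.099] q7 0.4 t 11.5667
plate [551.4  10.2] [52.1 52.2] 4.56
socket 480 [[12.1, -12.5, 47.4], [12.8, 0.1, 55.9], [13.4, 13.2, 65.8]] face yaw -0.4
handle 253 [[13.6, -11.8, 5.1], [16.2, 0.3, 7.6], [16.8, 12.2, 10.6]] face yaw -0.3
plate yaw fit 6.3 6.1
```

View pics/w6.png

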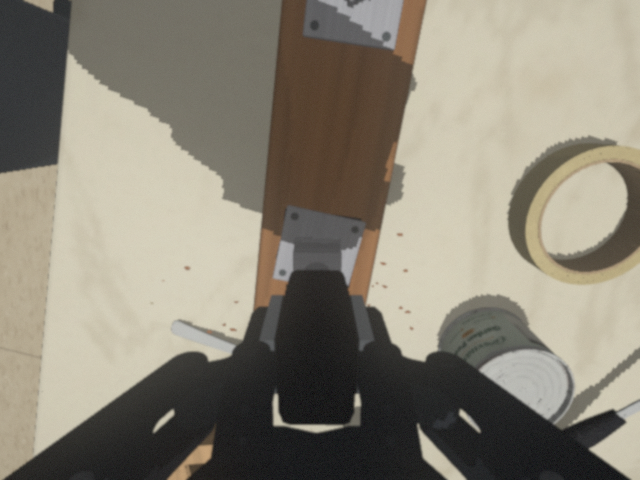

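The plate at (320,240) has begun to turn relative to the rail. I'll measure its twist from a rectified view.

```bash
cat >> h.py <<'E'
def twist(name=None):
    "colour-rectified plate edges at z=35 -> yaw of each edge (deg)"
    st=read_state(); f=grab_frame('wrist'); H=np.array(f['hand_eye']); R=Rn.from_quat(st['tcp_rot']).as_matrix()
    g=np.arange(-40,40,.25); X,Y=np.meshgrid(551+g,10+g)
    W=np.c_[X.ravel(),Y.ravel(),np.full(X.size,35.)]; C=((W-st['ee_pos'])@R-H[:3,3])@H[:3,:3]
    p=C@np.array(f['intrinsics']).T; p=(p[:,:2]/p[:,2:]).astype(np.float32)
    im=cv2.remap(f['frame'],p[:,0].reshape(X.shape),p[:,1].reshape(X.shape),cv2.INTER_LINEAR)
    zm=cv2.remap(f['z_map'],p[:,0].reshape(X.shape),p[:,1].reshape(X.shape),cv2.INTER_NEAREST)
    hsv=cv2.cvtColor(im,cv2.COLOR_RGB2HSV); ok=(hsv[...,1]<70)&(abs(zm.ravel()-C[:,2]).reshape(X.shape)<1.6)
    ok=cv2.morphologyEx(ok.astype(np.uint8),cv2.MORPH_OPEN,np.ones((5,5)))
    P=np.c_[X[ok>0],Y[ok>0]]; c=np.array([551.2,10.])
    for k in range(4):
        yaw=5+90*k; u=np.array([np.cos(np.radians(yaw)),np.sin(np.radians(yaw))]); v=np.array([-u[1],u[0]])
        a,b=(P-c)@u,(P-c)@v; s=np.arange(-22,22,1.); e=np.array([a[abs(b-t)<.5].max() if (abs(b-t)<.5).any() else 0 for t in s])
        m=(e>22)&(e<30)
        for _ in range(4):
            if m.sum()<8: break
            q=np.polyfit(s[m],e[m],1); m=(abs(e-np.polyval(q,s))<.6)&(e>22)
        if m.sum()>=8: print('edge',k,'n',m.sum(),'yaw',round(5-np.degrees(q[0]),2),'dist',round(q[1],1))
    if name: cv2.imwrite('pics/'+name+'.png',np.hstack([im[::-1,:,::-1],cv2.merge([ok[::-1]*255]*3)]))
E
python3 -c "
from h import *
twist('r1')"
```

```text
edge 0 n 41 yaw 4.63 dist 25.9
edge 1 n 43 yaw 4.56 dist 26.1
edge 2 n 44 yaw 4.52 dist 25.6
edge 3 n 8 yaw 6.33 dist 25.1
```

View pics/r1.png

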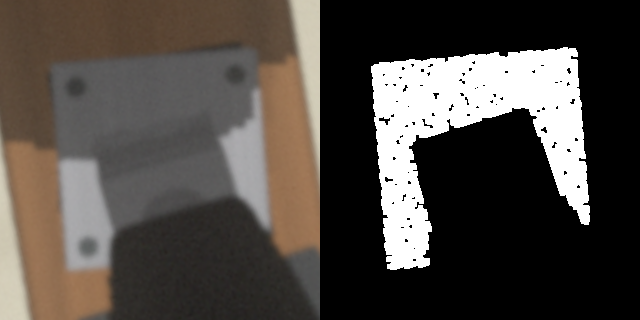

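The rectified view shows the plate edges all at 4.55°, against 9.4° at the start. That is a twist of about 5°, and the thread has just gone tight. I'll add about 4°.

Call:
{"name": "servo_tool", "arguments": {
  "motion": [
    {"jaw":1,"tx":0,"ty":0,"tz":0,"ax":0,"ay":0,"az":0.02},
    {"jaw":1,"tx":0,"ty":0,"tz":0,"ax":0,"ay":0,"az":0.02},
    {"jaw":1,"tx":0,"ty":0,"tz":0,"ax":0,"ay":0,"az":0.005},
    {"jaw":1,"tx":0,"ty":0,"tz":0,"ax":0,"ay":0,"az":0},
    {"jaw":1,"tx":0,"ty":0,"tz":0,"ax":0,"ay":0,"az":0}
  ]
}}

```text
clock: 12.08
ee_pos: [550.3, 10.3, 118.1]
tcp_rot: [0.621, 0.784, -0.0, 0.0]
force: [1.2, -2.4, 4.5]
opening: 0.297
gripper_force: 60.2
```

```bash
python3 -c "
from h import *
twist();look()"
```

```text
edge 0 n 43 yaw 3.07 dist 26.0
edge 1 n 44 yaw 2.92 dist 26.1
edge 2 n 44 yaw 2.89 dist 25.7
ee [550.2  10.3 118.1] yaw 103.18 tilt [-0. -0.] F [ 0.  -1.9  5.9] T [-0.791 -0.352  0.128] q7 0.35 t 12.1333
plate [551.3  10.8] [52.9 52.5] 4.28
socket 474 [[12.1, -12.6, 47.2], [12.8, 0.4, 56.0], [13.2, 13.3, 65.9]] face yaw -0.1
handle 263 [[13.3, -11.7, 5.1], [16.2, 0.3, 7.5], [16.8, 12.2, 10.6]] face yaw -0.2
```

Call:
{"name": "servo_tool", "arguments": {
  "motion": [
    {"jaw":1,"tx":0,"ty":0,"tz":0,"ax":0,"ay":0,"az":0.015},
    {"jaw":1,"tx":0,"ty":0,"tz":0,"ax":0,"ay":0,"az":0.015},
    {"jaw":1,"tx":0,"ty":0,"tz":0,"ax":0,"ay":0,"az":0.005},
    {"jaw":1,"tx":0,"ty":0,"tz":0,"ax":0,"ay":0,"az":0},
    {"jaw":1,"tx":0,"ty":0,"tz":0,"ax":0,"ay":0,"az":0}
  ]
}}

```text
clock: 12.6
ee_pos: [550.3, 10.4, 118.1]
tcp_rot: [0.642, 0.766, -0.0, 0.0]
force: [1.4, -2.8, 4.1]
opening: 0.297
gripper_force: 60.2
```

```bash
python3 -c "
from h import *
twist();look()"
```

```text
edge 0 n 44 yaw 0.74 dist 26.1
edge 1 n 44 yaw 0.93 dist 26.3
edge 2 n 44 yaw 1.01 dist 25.7
ee [550.3  10.4 118.1] yaw 100.07 tilt [-0. -0.] F [ 1.2 -2.   4.7] T [-0.791 -0.236  0.097] q7 0.32 t 12.65
plate [551.5  10.7] [53.1 52.2] 2.31
socket 476 [[12.1, -12.5, 47.4], [12.8, -0.2, 56.2], [13.3, 13.1, 65.8]] face yaw -0.2
handle 254 [[13.4, -11.8, 5.2], [16.2, 0.3, 7.8], [16.8, 12.4, 10.5]] face yaw -0.5
```

Twist is 8.5°. One small step more, then I'll unwind within the socket's play and lift off.

Call:
{"name": "servo_tool", "arguments": {
  "motion": [
    {"jaw":1,"tx":0,"ty":0,"tz":0,"ax":0,"ay":0,"az":0.012},
    {"jaw":1,"tx":0,"ty":0,"tz":0,"ax":0,"ay":0,"az":0},
    {"jaw":1,"tx":0,"ty":0,"tz":0,"ax":0,"ay":0,"az":0},
    {"jaw":1,"tx":0,"ty":0,"tz":0,"ax":0,"ay":0,"az":0}
  ]
}}

```text
clock: 13.03
ee_pos: [550.2, 10.4, 118.1]
tcp_rot: [0.65, 0.76, -0.0, -0.0]
force: [-0.5, -3.1, 4.9]
opening: 0.302
gripper_force: 60.2
```

```bash
python3 -c "
from h import *
twist();look()"
```

```text
edge 0 n 43 yaw 0.08 dist 26.1
edge 1 n 42 yaw 0.21 dist 26.3
edge 2 n 42 yaw 0.01 dist 25.7
ee [550.3  10.5 118.1] yaw 98.99 tilt [-0. -0.] F [ 1.3 -2.3  5.2] T [-0.728 -0.3    0.117] q7 0.3 t 13.0833
plate [551.4  10.1] [53.3 53.5] 1.83
socket 484 [[12.1, -12.5, 47.2], [12.8, 0.4, 55.9], [13.3, 13.3, 65.8]] face yaw -0.2
handle 249 [[13.7, -11.6, 5.3], [16.2, 0.3, 7.7], [16.7, 12.1, 10.5]] face yaw -0.3
```

Call:
{"name": "servo_tool", "arguments": {
  "motion": [
    {"jaw":1,"tx":0,"ty":0,"tz":-0.003,"ax":0,"ay":0,"az":-0.03},
    {"jaw":1,"tx":0,"ty":0,"tz":-0.003,"ax":0,"ay":0,"az":-0.04},
    {"jaw":1,"tx":0,"ty":0,"tz":0,"ax":0,"ay":0,"az":-0.04},
    {"jaw":1,"tx":0,"ty":0,"tz":0,"ax":0,"ay":0,"az":-0.04},
    {"jaw":1,"tx":0,"ty":0,"tz":0,"ax":0,"ay":0,"az":-0.03},
    {"jaw":1,"tx":0,"ty":0,"tz":0,"ax":0,"ay":0,"az":0},
    {"jaw":1,"tx":0,"ty":0,"tz":0,"ax":0,"ay":0,"az":0}
  ]
}}

```text
clock: 13.72
ee_pos: [550.0, 10.6, 118.4]
tcp_rot: [0.537, 0.844, -0.0, -0.0]
force: [0.4, -0.1, -1.3]
opening: 0.297
gripper_force: 59.6
```

```bash
python3 -c "
from h import *
twist();look()"
```

```text
edge 0 n 36 yaw 9.62 dist 25.8
edge 1 n 43 yaw 9.43 dist 26.2
edge 2 n 43 yaw 9.49 dist 25.7
edge 3 n 11 yaw 11.87 dist 24.8
ee [550.   10.6 118.5] yaw 115.07 tilt [-0.001  0.   ] F [-0.4 -1.5 -1.1] T [-0.201  0.015 -0.055] q7 0.49 t 13.7667
plate [551.3  10.4] [51.9 51.8] 9.45
socket 476 [[12.3, -12.5, 47.3], [12.9, 0.4, 55.7], [13.4, 13.2, 65.9]] face yaw -0.4
handle 255 [[13.8, -11.8, 5.1], [16.3, 0.3, 7.5], [16.8, 12.2, 10.5]] face yaw -0.6
```

The twist peaked at 9.4° (0.16 rad) and the plate has sprung back to 9.5°. Lifting off straight up.

Call:
{"name": "servo_tool", "arguments": {
  "motion": [
    {"jaw":1,"tx":0,"ty":0,"tz":-0.03,"ax":0,"ay":0,"az":0},
    {"jaw":1,"tx":0,"ty":0,"tz":-0.06,"ax":0,"ay":0,"az":0},
    {"jaw":1,"tx":0,"ty":0,"tz":-0.1,"ax":0,"ay":0,"az":0},
    {"jaw":1,"tx":0,"ty":0,"tz":-0.2,"ax":0,"ay":0,"az":0},
    {"jaw":1,"tx":0,"ty":0,"tz":-0.3,"ax":0,"ay":0,"az":0},
    {"jaw":1,"tx":0,"ty":0,"tz":-0.1,"ax":0,"ay":0,"az":0},
    {"jaw":1,"tx":0,"ty":0,"tz":0,"ax":0,"ay":0,"az":0}
  ]
}}

```text
clock: 14.4
ee_pos: [551.2, 10.5, 200.9]
tcp_rot: [0.536, 0.844, 0.001, 0.002]
force: [0.3, -0.0, -0.9]
opening: 0.303
gripper_force: 59.5
```

```bash
python3 - <<'E'
from h import *
plan([((545,-60,200),160,7),((530,-197.5,190),204.5,7),((530,-197.5,190),204.5,2)],jaw=1)
E
```

```text
--
{"jaw":1,"tx":-0.087,"ty":-0.051,"tz":0.001,"ax":0,"ay":0,"az":-0.071},
{"jaw":1,"tx":-0.081,"ty":-0.06,"tz":0.001,"ax":0,"ay":0,"az":-0.071},
{"jaw":1,"tx":-0.074,"ty":-0.069,"tz":0.001,"ax":0,"ay":0,"az":-0.071},
{"jaw":1,"tx":-0.066,"ty":-0.077,"tz":0.001,"ax":0,"ay":0.001,"az":-0.071},
{"jaw":1,"tx":-0.057,"ty":-0.084,"tz":0.002,"ax":0.001,"ay":0,"az":-0.071},
{"jaw":1,"tx":-0.047,"ty":-0.089,"tz":0.001,"ax":0,"ay":0.001,"az":-0.072},
{"jaw":1,"tx":-0.037,"ty":-0.094,"tz":0.002,"ax":0.001,"ay":0,"az":-0.071},
{"jaw":1,"tx":-0.047,"ty":-0.192,"tz":0.014,"ax":0,"ay":0,"az":-0.071},
--
{"jaw":1,"tx":-0.025,"ty":-0.196,"tz":0.014,"ax":0,"ay":0,"az":-0.071},
{"jaw":1,"tx":-0.004,"ty":-0.198,"tz":0.014,"ax":0,"ay":0,"az":-0.071},
{"jaw":1,"tx":0.019,"ty":-0.197,"tz":0.015,"ax":0,"ay":0,"az":-0.07},
{"jaw":1,"tx":0.04,"ty":-0.193,"tz":0.014,"ax":0,"ay":0,"az":-0.071},
{"jaw":1,"tx":0.061,"ty":-0.188,"tz":0.015,"ax":0,"ay":0,"az":-0.07},
{"jaw":1,"tx":0.081,"ty":-0.18,"tz":0.014,"ax":0,"ay":0,"az":-0.071},
{"jaw":1,"tx":0,"ty":0,"tz":0,"ax":0,"ay":0,"az":0},
{"jaw":1,"tx":0,"ty":0,"tz":0,"ax":0,"ay":0,"az":0},
```

Call:
{"name": "servo_tool", "arguments": {
  "motion": [
    {"jaw":1,"tx":-0.087,"ty":-0.05,"tz":0,"ax":0,"ay":0,"az":-0.071},
    {"jaw":1,"tx":-0.08,"ty":-0.06,"tz":0,"ax":0,"ay":0,"az":-0.071},
    {"jaw":1,"tx":-0.075,"ty":-0.07,"tz":0,"ax":0,"ay":0,"az":-0.071},
    {"jaw":1,"tx":-0.065,"ty":-0.077,"tz":0,"ax":0,"ay":0,"az":-0.071},
    {"jaw":1,"tx":-0.057,"ty":-0.085,"tz":0,"ax":0,"ay":0,"az":-0.071},
    {"jaw":1,"tx":-0.047,"ty":-0.09,"tz":0,"ax":0,"ay":0,"az":-0.071},
    {"jaw":1,"tx":-0.037,"ty":-0.095,"tz":0,"ax":0,"ay":0,"az":-0.071},
    {"jaw":1,"tx":0,"ty":0,"tz":0,"ax":0,"ay":0,"az":0}
  ]
}}

```text
clock: 15.07
ee_pos: [543.4, -62.4, 197.5]
tcp_rot: [0.173, 0.985, -0.001, -0.0]
force: [0.2, -0.3, -1.3]
opening: 0.295
gripper_force: 59.5
```

```bash
python3 - <<'E'
from h import *
f,st,P=look('w7'); H=P[(np.hypot(P[:,0]-551,P[:,1]-10)<20)]
for a,b in [(60,65),(65,68.3),(68.3,74)]:
    h=H[(H[:,2]>a)&(H[:,2]<b)]
    if len(h)>3: r=cv2.minAreaRect(h[:,:2].astype(np.float32)); print(a,b,len(h),h.mean(0).round(1),np.round(r[0],1),np.round(r[1],1),r[2])
S=P[(np.hypot(P[:,0]-529,P[:,1]+197)<58)&(P[:,2]>42)&(P[:,2]<50)]
r=cv2.minAreaRect(S[:,:2].astype(np.float32)); print('stand',np.round(r[0],1),np.round(r[1],1),r[2],len(S))
E
```

```text
ee [543.4 -62.4 197.5] yaw 160.11 tilt [-0.001 -0.001] F [ 0.2 -0.3 -1.3] T [-0.055  0.04   0.059] q7 1.18 t 15.0667
plate [551.   10.1] [52.2 52.1] 9.49
shaft 24 [546.8   7.6  43.1] [5.  7.4 6.3]
socket 488 [[12.2, -12.5, 47.8], [13.0, 0.4, 55.9], [13.5, 13.3, 65.7]] face yaw -0.3
handle 241 [[13.7, -11.9, 5.2], [16.3, 0.3, 7.6], [16.9, 12.4, 10.3]] face yaw -0.2
60 65 34 [543.4   6.3  62.6] [543.5   6.1] [ 0.9 15.5] 29.537260055541992
65 68.3 190 [548.6   9.1  67.3] [550.1   9.8] [16.3 15.9] 29.15913963317871
68.3 74 246 [550.2   9.8  69.7] [550.1   9.6] [14.1 15.3] 34.615901947021484
stand [ 528.8 -196.5] [75.2 76.8] 22.66269874572754 5637
```

The screw is within about 0.03 rad of square, and its head yaw puts the turn at about 1.2 rad, so it is tight. Now to the stand.

```bash
python3 - <<'E'
from h import *
plan([((528.5,-197,185),203,7)],jaw=1)
E
```

```text
--
{"jaw":1,"tx":-0.047,"ty":-0.19,"tz":0.018,"ax":0,"ay":0,"az":-0.069},
{"jaw":1,"tx":-0.026,"ty":-0.194,"tz":0.018,"ax":0,"ay":0,"az":-0.069},
{"jaw":1,"tx":-0.005,"ty":-0.195,"tz":0.018,"ax":0,"ay":0,"az":-0.069},
{"jaw":1,"tx":0.016,"ty":-0.195,"tz":0.018,"ax":0,"ay":0,"az":-0.068},
{"jaw":1,"tx":0.036,"ty":-0.192,"tz":0.018,"ax":0,"ay":0,"az":-0.069},
{"jaw":1,"tx":0.057,"ty":-0.187,"tz":0.018,"ax":0,"ay":0,"az":-0.068},
{"jaw":1,"tx":0.076,"ty":-0.179,"tz":0.018,"ax":0,"ay":0,"az":-0.069},
```

Call:
{"name": "servo_tool", "arguments": {
  "motion": [
    {"jaw":1,"tx":-0.047,"ty":-0.19,"tz":0.02,"ax":0,"ay":0,"az":-0.069},
    {"jaw":1,"tx":-0.026,"ty":-0.195,"tz":0.02,"ax":0,"ay":0,"az":-0.069},
    {"jaw":1,"tx":-0.005,"ty":-0.195,"tz":0.02,"ax":0,"ay":0,"az":-0.069},
    {"jaw":1,"tx":0.016,"ty":-0.195,"tz":0.02,"ax":0,"ay":0,"az":-0.068},
    {"jaw":1,"tx":0.036,"ty":-0.19,"tz":0.02,"ax":0,"ay":0,"az":-0.069},
    {"jaw":1,"tx":0.057,"ty":-0.187,"tz":0.02,"ax":0,"ay":0,"az":-0.068},
    {"jaw":1,"tx":0.076,"ty":-0.18,"tz":0.02,"ax":0,"ay":0,"az":-0.069},
    {"jaw":1,"tx":0,"ty":0,"tz":0,"ax":0,"ay":0,"az":0}
  ]
}}

```text
clock: 15.78
ee_pos: [528.2, -199.4, 182.9]
tcp_rot: [-0.201, 0.98, -0.0, -0.001]
force: [-0.2, -2.3, -2.8]
opening: 0.297
gripper_force: 59.6
```

Call:
{"name": "servo_tool", "arguments": {
  "motion": [
    {"jaw":1,"tx":0,"ty":0,"tz":0,"ax":0,"ay":0,"az":0},
    {"jaw":1,"tx":0,"ty":0,"tz":0,"ax":0,"ay":0,"az":0},
    {"jaw":1,"tx":0,"ty":0,"tz":0,"ax":0,"ay":0,"az":0}
  ]
}}

```text
clock: 16.03
ee_pos: [529.6, -194.9, 183.8]
tcp_rot: [-0.2, 0.98, 0.0, 0.0]
force: [0.8, 0.9, -1.5]
opening: 0.297
gripper_force: 59.6
```

```bash
python3 - <<'E'
from h import *
f,st,P=look()
plan([((528.5,-197,128),203,4),((528.5,-197,82),203,4)],jaw=1)
E
```

```text
ee [ 529.6 -194.9  183.8] yaw 203.13 tilt [0. 0.] F [ 0.8  0.9 -1.5] T [ 0.002 -0.027  0.004] q7 1.96 t 16.0333
plate [550.9   9.3] [52.3 52.2] 9.51
shaft 81 [549.7   6.1  43.9] [10.9  7.8  7.9]
socket 484 [[12.3, -12.2, 47.7], [13.0, 0.5, 55.6], [13.5, 13.5, 65.8]] face yaw -0.3
handle 247 [[13.8, -11.8, 5.1], [16.3, 0.3, 7.7], [16.8, 12.1, 10.4]] face yaw -0.1
--
{"jaw":1,"tx":0.004,"ty":-0.004,"tz":0.14,"ax":0,"ay":0,"az":0},
{"jaw":1,"tx":0.005,"ty":-0.003,"tz":0.14,"ax":0,"ay":0,"az":0.001},
{"jaw":1,"tx":0.004,"ty":-0.004,"tz":0.139,"ax":0,"ay":0,"az":0},
{"jaw":1,"tx":0.005,"ty":-0.003,"tz":0.14,"ax":0,"ay":0,"az":0.001},
{"jaw":1,"tx":0,"ty":0,"tz":0.115,"ax":0,"ay":0,"az":0},
{"jaw":1,"tx":0,"ty":0,"tz":0.115,"ax":0,"ay":0,"az":0},
{"jaw":1,"tx":0,"ty":0,"tz":0.115,"ax":0,"ay":0,"az":0},
{"jaw":1,"tx":0,"ty":0,"tz":0.115,"ax":0,"ay":0,"az":0},
```

Call:
{"name": "servo_tool", "arguments": {
  "motion": [
    {"jaw":1,"tx":0.004,"ty":-0.004,"tz":0.14,"ax":0,"ay":0,"az":0},
    {"jaw":1,"tx":0.004,"ty":-0.004,"tz":0.14,"ax":0,"ay":0,"az":0},
    {"jaw":1,"tx":0.004,"ty":-0.004,"tz":0.12,"ax":0,"ay":0,"az":0},
    {"jaw":1,"tx":0,"ty":0,"tz":0,"ax":0,"ay":0,"az":0},
    {"jaw":1,"tx":0,"ty":0,"tz":0,"ax":0,"ay":0,"az":0},
    {"jaw":1,"tx":0,"ty":0,"tz":0,"ax":0,"ay":0,"az":0},
    {"jaw":1,"tx":0,"ty":0,"tz":0,"ax":0,"ay":0,"az":0}
  ]
}}

```text
clock: 16.67
ee_pos: [529.0, -197.6, 144.5]
tcp_rot: [-0.201, 0.98, -0.0, 0.0]
force: [0.5, -0.6, -1.2]
opening: 0.297
gripper_force: 59.5
```

Call:
{"name": "servo_tool", "arguments": {
  "motion": [
    {"jaw":1,"tx":0.003,"ty":0.005,"tz":0.12,"ax":0,"ay":0,"az":0},
    {"jaw":1,"tx":0,"ty":0,"tz":0.12,"ax":0,"ay":0,"az":0},
    {"jaw":1,"tx":0,"ty":0,"tz":0.12,"ax":0,"ay":0,"az":0},
    {"jaw":1,"tx":0,"ty":0,"tz":0.12,"ax":0,"ay":0,"az":0},
    {"jaw":1,"tx":0,"ty":0,"tz":0.09,"ax":0,"ay":0,"az":0},
    {"jaw":1,"tx":0,"ty":0,"tz":0.05,"ax":0,"ay":0,"az":0},
    {"jaw":1,"tx":0,"ty":0,"tz":0,"ax":0,"ay":0,"az":0},
    {"jaw":1,"tx":0,"ty":0,"tz":0,"ax":0,"ay":0,"az":0}
  ]
}}

```text
clock: 17.33
ee_pos: [528.3, -197.4, 82.1]
tcp_rot: [-0.201, 0.98, -0.0, 0.0]
force: [-0.5, -0.0, -2.1]
opening: 0.297
gripper_force: 59.5
```

Call:
{"name": "servo_tool", "arguments": {
  "motion": [
    {"jaw":1,"tx":0,"ty":0,"tz":0.01,"ax":0,"ay":0,"az":0},
    {"jaw":1,"tx":0,"ty":0,"tz":0.01,"ax":0,"ay":0,"az":0},
    {"jaw":1,"tx":0,"ty":0,"tz":0.01,"ax":0,"ay":0,"az":0},
    {"jaw":1,"tx":0,"ty":0,"tz":0,"ax":0,"ay":0,"az":0},
    {"jaw":1,"tx":0,"ty":0,"tz":0,"ax":0,"ay":0,"az":0}
  ]
}}

```text
clock: 17.75
ee_pos: [528.3, -197.5, 79.1]
tcp_rot: [-0.201, 0.98, -0.0, 0.0]
force: [-0.6, 0.7, 3.8]
opening: 0.295
gripper_force: 60.3
```

On the well's floor; release and rise.

Call:
{"name": "servo_tool", "arguments": {
  "motion": [
    {"jaw":-1,"tx":0,"ty":0,"tz":0,"ax":0,"ay":0,"az":0},
    {"jaw":-1,"tx":0,"ty":0,"tz":0,"ax":0,"ay":0,"az":0},
    {"jaw":-1,"tx":0,"ty":0,"tz":0,"ax":0,"ay":0,"az":0},
    {"jaw":-1,"tx":0,"ty":0,"tz":0,"ax":0,"ay":0,"az":0},
    {"jaw":-1,"tx":0,"ty":0,"tz":0,"ax":0,"ay":0,"az":0},
    {"jaw":-1,"tx":0,"ty":0,"tz":0,"ax":0,"ay":0,"az":0},
    {"jaw":-1,"tx":0,"ty":0,"tz":0,"ax":0,"ay":0,"az":0}
  ]
}}

```text
clock: 18.33
ee_pos: [528.1, -197.4, 78.7]
tcp_rot: [-0.201, 0.98, -0.0, -0.0]
force: [0.4, -0.7, 0.5]
opening: 0.998
gripper_force: 0.0
```

Call:
{"name": "servo_tool", "arguments": {
  "motion": [
    {"jaw":-1,"tx":0,"ty":0,"tz":-0.1,"ax":0,"ay":0,"az":0},
    {"jaw":-1,"tx":0,"ty":0,"tz":-0.2,"ax":0,"ay":0,"az":0},
    {"jaw":-1,"tx":0,"ty":0,"tz":-0.3,"ax":0,"ay":0,"az":0},
    {"jaw":-1,"tx":0,"ty":0,"tz":-0.3,"ax":0,"ay":0,"az":0},
    {"jaw":-1,"tx":0,"ty":0,"tz":-0.3,"ax":0,"ay":0,"az":0},
    {"jaw":-1,"tx":0,"ty":0,"tz":-0.1,"ax":0,"ay":0,"az":0},
    {"jaw":-1,"tx":0,"ty":0,"tz":0,"ax":0,"ay":0,"az":0}
  ]
}}

```text
clock: 18.92
ee_pos: [528.9, -197.7, 211.8]
tcp_rot: [-0.201, 0.98, -0.001, 0.002]
force: [-0.6, -0.3, 0.8]
opening: 0.998
gripper_force: 0.0
```

```bash
python3 - <<'E'
from h import *
st=read_state(); f=grab_frame('wrist'); save(f,'w8'); P=cloud(f,np.ones((480,640),bool),st)
A=P[np.hypot(P[:,0]-529,P[:,1]+197)<58]
for a,b in [(42,50),(112,140)]:
    s=A[(A[:,2]>a)&(A[:,2]<b)]; r=cv2.minAreaRect(s[:,:2].astype(np.float32)); print(s[:,2].mean(),r)
H=P[(np.hypot(P[:,0]-551,P[:,1]-10)<20)&(P[:,2]>65)]; r=cv2.minAreaRect(H[:,:2].astype(np.float32)); print('head',r,H.mean(0),len(H))
print(st['ee_pos'],st['force'],st['clock'])
E
```

```text
46.22074946634274 ((528.641845703125, -196.7211456298828), (75.51435089111328, 75.32679748535156), 22.76729965209961)
125.37532122148866 ((527.5615844726562, -196.98910522460938), (33.03489303588867, 26.422136306762695), 23.106834411621094)
head ((550.0474853515625, 9.431610107421875), (17.156335830688477, 17.013669967651367), 29.630489349365234) [549.37839734   7.79764488  68.6277541 ] 313
[ 528.94998456 -197.65602105  211.76505902] [-0.58449549 -0.27532901  0.81791196] 18.9167
```

View pics/w8.png

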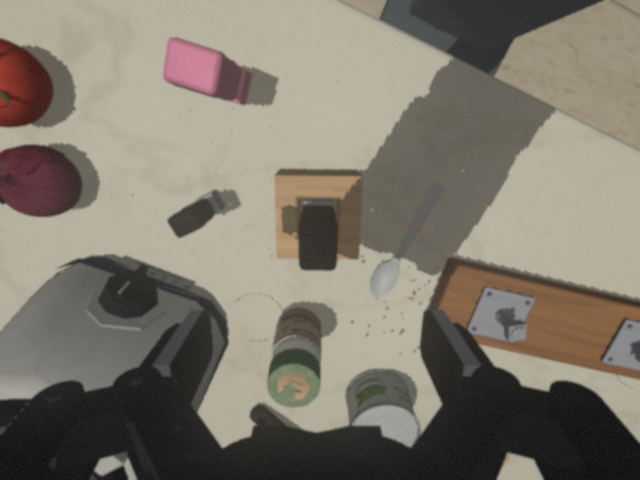

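The driver stands upright in the stand at (318,235), within about 1.1 mm of its middle. The screw at (512,322) is tight and square, and the bystanders are where they were. Handing in.

```bash
python3 -c "
from plant import *
print(sign_off())"
```

```text
the job is handed in; nothing more can be done
None
```

The job is handed in with no verdict returned: by my measurements the screw is tight (about 1.2 rad) and about 0.03 rad from square, the plate twist peaked at about 9.4°, and the driver is upright in its stand about 1 mm off centre, with nothing else disturbed.

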